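# Build the serving stand and set the cup on it

## Robot

A 6-joint arm with a two-finger parallel gripper is mounted at the origin on the work surface. World frame = base frame: x ahead of the robot, y to its left, z up, the work surface at z = 0. Lengths are in m, angles in rad, forces in N, time in s.
With the tool pointing down it reaches from about 0.25 to 0.775 m from the base axis. Payload 4 kg.
Tool frame: the origin (TCP) lies on the centre line of the jaws, within the pads' length; the fingertips stand 17 mm ahead of it and the grasp point (between the pads) lies 2 mm behind it; z points along the fingers, y is the line along which they close (so a half turn about z gives the same grasp; the last joint's range is limited). The gripper opens to 94 mm and grips with 3 to 60 N. Pads are 16 mm wide; open, the fingers measure 119 mm over their backs; the gripper's body (75 mm by 177 mm) begins 78 mm behind the grasp point.
Start: joints at [-1.35, 0.087, 1.371, -0, 1.684, -0.103], TCP at [0.175, -0.521, 0.223] pointing down, gripper open.
Joint ranges: [-3.1, 3.1], [-0.76, 2.03], [0.27, 2.55], [-1.08, 4.22], [0.17, 2.65], [-2.57, 2.57]. Speed limits (rad/s): [2.79, 2.79, 3.14, 3.14, 3.14, 3.14].

## Interface

Orientations are given as [roll, pitch, yaw] about the fixed x, y, z axes, in that order (R = Rz(yaw) Ry(pitch) Rx(roll)).
In Python, from bench import robot gives the robot as it stands.
- The arm moves only by the tool servo_tool, never from a script. Its argument "plan" is a list of rows, each a list of 7 numbers: the shift along the tool's x, y, z normalised to -1 to 1, where 1 is 0.1 m, then the turn, a rotation vector about the tool's x, y, z normalised to -1 to 1, where 1 is pi/2 rad, then the finger opening in mm, from 0 to 94. In form: [[x, y, z, ax, ay, az, gripper], ...]. A call has 1 to 12 rows; each row is the pose to reach, as a shift and turn from the pose commanded when the call began, along the tool's axes at that moment; what a row does not reach only later rows make up. A row lasts 1/12 s, in which the tool goes at most 41.7 mm and 7.16 degrees, less where a joint would pass 70% of its speed; a pose out of reach is approached as far as the arm can. A call with a number of a shift or a turn outside -1 to 1 is refused whole. A call with a gripper value outside its range is refused whole. The fingers move at their own pace and stop on an object; the grip force is fixed at half the most. Time passes only in rows, so rows that repeat a pose let the fingers close. It gives the time, the measured TCP pose, the force, the opening and the grip force at its end, in the units of the state.
- robot.get_obs(): the state, without advancing time (a new reading comes with each control period).
- robot.snapshot(name): name is "scene" or "top" or "wrist"; returns the picture (400x640x3 uint8, red, green, blue); there is no depth.
- robot.camera_params(name): a dict with "camera_matrix" (3x3 intrinsics, pixels), "rvec" (rotation vector, rad) and "tvec" (3), from world to camera coordinates, as OpenCV has them; the wrist camera has in their place "tool_from_camera" (4x4, takes a point from camera to tool coordinates, whose origin is the TCP and whose axes are the flange's). Camera axes: x right, y down, z forward; pixel columns grow to the right and rows downward; lengths in m; the calibration is good to about 2 mm. A picture is of the moment at which its call begins: read the wrist's pose just before it. camera_params takes no time and is no camera call.
- robot.close_job(): hands the job in; it is judged then, once.
Trained networks look in the newest picture that a camera, given by its name, has taken for a name from the list of things; names that differ only in an ending like _2 or _b are one class to them, and where a whole thing is asked for, a point or a joint stands for the part that bears it (a point fixed in the world has none). Each returns a list of dicts, best first, with "conf" (0 to 1); they miss things now and then, are a little off and sometimes report something else, mostly with a low value. They report only what shows in the picture. A call takes as long as a camera call. They do not tell look-alikes from the thing itself.
- robot.find_in(thing, camera): "extent" ([centre column, centre row, width, height] in pixels, round what is visible of it).
The state is a dict: "time": time; "joint_positions": joint angles; "qvel": joint speeds; "joint_torque": joint torques, N m; "tool_pos": TCP position; "ee_rot": TCP orientation; "wrist_force": force on the tool from outside, world axes, zero at the start; "wrist_torque": the same for the moment, N m; "width": finger opening in m; "finger_force": force on a finger pad.
Only numpy, scipy, OpenCV 4.12 (cv2) and the standard library are available. Lean on these libraries where they do the work, as an engineer would, in place of code of your own. Each camera call takes 0.05 s, during which the arm holds its last target. There are 200 camera calls.

## Task

Build the serving stand for the coffee: leave the longest walnut slab where it lies, stack the middle-length slab and then the shortest one on it, one at a time, squarely - centred lengthwise, long sides flush. Then stand the glass cup in its steel holder upright in the middle of the top. Set things down rather than dropping them, keep the cup upright throughout, and leave everything else on the table where it is.

Things in the scene. Friction and masses are not known exactly. Their poses are not given: they have to be found in the camera images.
- slab_long_center (a point): dark walnut serving slab, a plain rectangular board 165 mm long, 60 mm wide, 20 mm thick, 130 g or so, lying flat on the table. The point is its centre (10 mm above its underside). x axis along its length, y across its width, z up. Longest of the three: the bottom of the stand. Loose; stays where it lies. The three slabs lie side by side in any order.
- slab_mid_center (a point): dark walnut serving slab, a plain rectangular board 130 mm long, 60 mm wide, 20 mm thick, 100 g or so, lying flat on the table. The point is its centre (10 mm above its underside). x axis along its length, y across its width, z up. Middle length: goes on the longest slab.
- slab_short_center (a point): dark walnut serving slab, a plain rectangular board 95 mm long, 60 mm wide, 20 mm thick, 75 g or so, lying flat on the table. The point is its centre (10 mm above its underside). x axis along its length, y across its width, z up. Shortest: goes on the middle slab.
- cup_center (a point): open glass cup in a steel holder, 85 mm high, about 160 g, upright. Holder: 58 mm in diameter from 6 to 55 mm above the underside, foot 48 mm; bare glass above, 52 mm in diameter. Thin ear handle on its x side, to 55 mm from the axis, 11 to 51 mm up. Point on its axis, half-way up (42.5 mm above the underside); x axis towards the handle, z up. Grip the holder across y.
- cezve_center (a point): bystander: small red enamel coffee pot, 74 mm across, 68 mm high, its long handle rising to its x side, up to 92 mm high and 140 mm from its axis. Point on the axis, 34 mm above its underside. It and the cup stand beyond the slabs, either one left.
- spoon_grip (a point): bystander: wooden spoon 200 mm long, lying between two slabs. Point on its handle; x axis along it towards the bowl.
- scoop_center (a point): bystander: steel coffee scoop 120 mm long, 34 mm wide, 20 mm high, lying between two slabs. Point half-way along and half-way up; x axis along it towards the bowl.
- trivet_center (a point): bystander: flat round cork trivet, 76 mm in diameter, 10 mm thick, not part of the stand. Point at its centre.
- sugar_in (a point): bystander: white ceramic sugar bowl, 84 mm across, 50 mm high. Point at the centre of its inner floor.
There are look-alikes about, which are no part of the job. Leave any green look-alike of the part that bears cup_center alone.

How it is judged:
By the outcome, as a careful person would: the job done as asked, in the order asked, and still so for the second after the job is handed in, with the robot touching nothing.
It also fails if it takes over 72 s, if anything falls off the work surface, if the arm or the gripper's body presses on something with over 40 N, if the wrist force passes 120 N, or if a joint passes its speed limit or range.

## Working session

There is one attempt and no reset: what is moved stays moved. The work goes in short steps, Python scripts to look and compute and a tool call to move; the robot and the scene stay as the last step left them, time stands still between calls to the robot, and variables do not carry over. Pictures are saved under pics/ and viewed, at most 10 in all, crops included, and the job is handed in when it is done.

Besides the shell and the picture viewer there is one more tool, called after "Emit:" as a command line: name --pt "numbers of a row" for each row, then --argument value for the rest. servo_tool: Moves the arm, as the interface text tells. Scaled input: -1 to 1 covers 0.1 m each way for a shift and pi/2 rad each way for a turn. Its arguments: {"type":"object","properties":{"plan":{"type":"array","items":{"type":"array","items":{"type":"number"}}}},"required":["plan"]}

```bash
mkdir -p pics; cat > h.py <<'E'
import numpy as np, cv2
from bench import robot
from scipy.spatial.transform import Rotation as R
def snap(n,f=None):
    o=robot.get_obs(); im=robot.snapshot(n)
    if f: cv2.imwrite('pics/'+f,im[:,:,::-1])
    return o,im
def ray(n,px,z,o=None):
    "pixels -> world points at height z"
    c=robot.camera_params(n); K=np.array(c['camera_matrix'],float)
    p=np.atleast_2d(np.array(px,float)); d=np.c_[p,np.ones(len(p))]@np.linalg.inv(K).T
    if n=='wrist':
        T=np.array(c['tool_from_camera']); W=np.eye(4); W[:3,:3]=R.from_euler('xyz',o['ee_rot']).as_matrix(); W[:3,3]=o['tool_pos']
        T=W@T; Rw,t=T[:3,:3],T[:3,3]
    else:
        M=cv2.Rodrigues(np.array(c['rvec'],float))[0]; Rw=M.T; t=-M.T@np.array(c['tvec'],float).ravel()
    d=d@Rw.T
    return t+d*((z-t[2])/d[:,2])[:,None]
E
python3 - <<'E'
from h import *
np.set_printoptions(precision=4,suppress=True)
for n in('top','scene'):
    snap(n,n+'0.png')
    for t in('slab_long_center','cup_center','cezve_center','spoon_grip','scoop_center','trivet_center','sugar_in') if n=='top' else ('cup_center',):
        for r in robot.find_in(t,n)[:4]: print(n,t,np.round(r['extent']),round(r['conf'],2),ray(n,r['extent'][:2],0.02)[0])
o=robot.get_obs();print(o)
c=robot.camera_params('top');print(ray('top',[[320,200],[0,0]],0))
print(robot.camera_params('wrist'))
E
```

```text
top slab_long_center [280. 249.  39.  63.] 0.95 [0.4648 0.2331 0.02  ]
top cup_center [307. 169.  25.  26.] 0.8 [0.6936 0.1542 0.02  ]
top cup_center [261. 188.  26.  20.] 0.68 [0.6388 0.2883 0.02  ]
top cup_center [308. 129.  21.  29.] 0.55 [0.8143 0.1491 0.02  ]
top cezve_center [214. 210.  27.  31.] 0.21 [0.577 0.424 0.02 ]
top spoon_grip [400. 246.  20.  70.] 0.56 [ 0.4654 -0.1024  0.02  ]
top scoop_center [318. 254.  12.  41.] 0.5 [0.4487 0.1257 0.02  ]
top trivet_center [356. 173.  26.  29.] 0.57 [0.677  0.0115 0.02  ]
top sugar_in [213. 210.  31.  30.] 0.81 [0.5785 0.4257 0.02  ]
top sugar_in [414. 157.  34.  66.] 0.67 [ 0.7194 -0.1574  0.02  ]
scene cup_center [391. 262.  38.  42.] 0.95 [0.8068 0.1588 0.02  ]
scene cup_center [358. 219.  27.  42.] 0.82 [0.6841 0.164  0.02  ]
scene cup_center [397. 176.  34.  42.] 0.75 [0.6413 0.3094 0.02  ]
{'time': 0.5, 'joint_positions': array([-1.3501,  0.0872,  1.3708, -0.    ,  1.6836, -0.1031]), 'qvel': array([ 0.0004, -0.0016, -0.0014, -0.0005, -0.0003, -0.002 ]), 'joint_torque': array([ -0.0007, -33.9624, -30.2268,   0.0718,   0.0244,  -0.    ]), 'tool_pos': array([ 0.175 , -0.5214,  0.2225]), 'ee_rot': array([-3.1416,  0.    ,  0.3238]), 'wrist_force': array([-0.7517, -0.2654, -0.0301]), 'wrist_torque': array([ 0.0607,  0.0278, -0.0126]), 'finger_force': 0.0, 'width': 0.0937181464118409}
[[0.6034 0.1192 0.    ]
 [1.3025 1.1693 0.    ]]
{'camera_matrix': array([[297.8089,   0.    , 317.7009],
       [  0.    , 297.8089, 197.6305],
       [  0.    ,   0.    ,   1.    ]]), 'tool_from_camera': array([[ 0.0011, -0.9734, -0.2293,  0.0663],
       [ 1.    ,  0.0012, -0.0003,  0.0001],
       [ 0.0006, -0.2293,  0.9734, -0.1638],
       [ 0.    ,  0.    ,  0.    ,  1.    ]])}
```

View pics/top0.png

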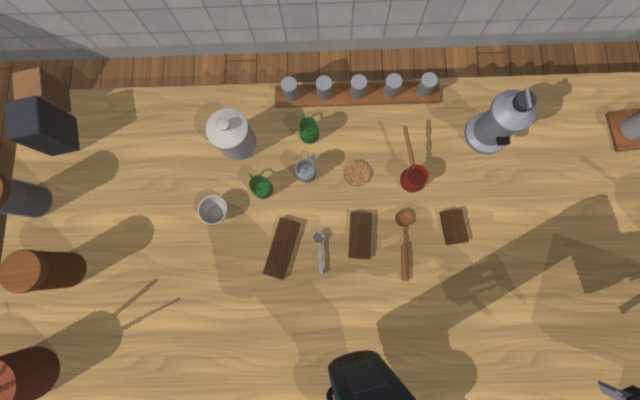

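View pics/scene0.png

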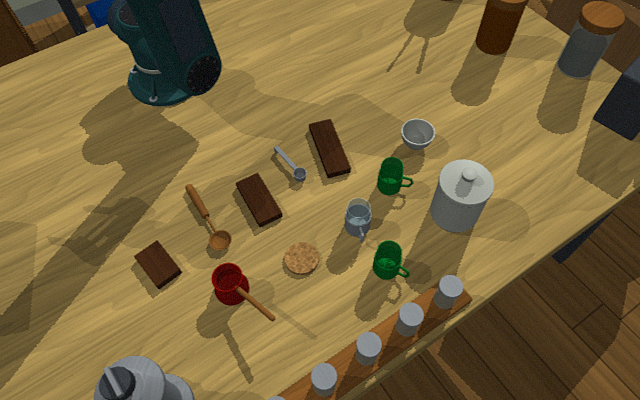

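The top picture shows the long slab at (282,247), mid at (360,235), short at (454,226). The clear cup is at (306,170), with green look-alikes at (309,130) and (261,188), and the scoop and spoon lie between the slabs.

```bash
cat >> h.py <<'E'
L={'long':.165,'mid':.130,'short':.095}
def slabs(n,o,im,zt=.02,near=None):
    "dark walnut blobs -> (centre x,y, yaw, l, w) by min-area rectangle of the contour at height zt"
    hsv=cv2.cvtColor(im,cv2.COLOR_RGB2HSV); g=im.max(2)
    m=((g<105)&(im[:,:,0].astype(int)-im[:,:,2]>8)).astype(np.uint8)
    m=cv2.morphologyEx(m,cv2.MORPH_OPEN,np.ones((3,3)))
    out=[]
    for c in cv2.findContours(m,cv2.RETR_EXTERNAL,cv2.CHAIN_APPROX_NONE)[0]:
        if cv2.contourArea(c)<300: continue
        w=ray(n,c[:,0],zt,o)[:,:2]
        (cx,cy),(a,b),_=r=cv2.minAreaRect((w*1000).astype(np.float32))
        bx=cv2.boxPoints(r); e=[bx[1]-bx[0],bx[2]-bx[1]]; v=max(e,key=np.linalg.norm)
        v=v*np.sign(v[0]); l,s=max(a,b),min(a,b)
        if 70<l<190 and 45<s<80: out.append((cx/1000,cy/1000,np.arctan2(v[1],v[0]),l,s))
    return out
def delta(o,p,yaw):
    "row (tool units) to reach p with tool down at yaw (mod pi nearest)"
    Rt=R.from_euler('xyz',o['ee_rot']); d=Rt.inv().apply(np.array(p)-o['tool_pos'])/.1
    y0=o['ee_rot'][2]; dy=(yaw-y0+np.pi/2)%np.pi-np.pi/2
    return np.round(np.r_[d,0,0,-dy/(np.pi/2)],4)
E
python3 - <<'E'
from h import *
o,im=snap('top')
s=slabs('top',o,im)
for q in s: print(np.round(q,3))
for q in s: print(delta(o,[q[0]-.03,q[1],.2],q[2]))
E
```

```text
[  0.468   0.228  -0.299 164.255  63.917]
[ 4.99000e-01  8.00000e-03 -8.90000e-02  1.28486e+02  6.13580e+01]
[ 0.517 -0.254  0.13  93.049 64.72 ]
[ 4.8739 -6.2659  0.2247  0.      0.      0.3965]
[ 4.4665 -4.0837  0.2246  0.      0.      0.2626]
[ 3.8063 -1.5474  0.2246  0.      0.      0.1232]
```

Emit:
servo_tool --pt "0.89 -0.82 0 0 0 0 94" --pt "0.89 -0.82 0 0 0 0 94" --pt "0.89 -0.82 0 0 0 0 94"

```text
time: 0.8
tool_pos: [0.2336, -0.414, 0.2221]
ee_rot: [-3.141, -0.0, 0.322]
wrist_force: [0.2, -0.9, 0.5]
width: 0.0938
finger_force: 0.0
```

Emit:
servo_tool --pt "0.89 -0.82 0 0 0 0 94" --pt "0.89 -0.82 0 0 0 0 94" --pt "0.89 -0.82 0 0 0 0 94"

```text
time: 1.05
tool_pos: [0.2922, -0.3073, 0.2227]
ee_rot: [3.141, -0.001, 0.324]
wrist_force: [0.6, 0.2, -1.0]
width: 0.0942
finger_force: 0.0
```

Emit:
servo_tool --pt "0.89 -0.82 0 0 0 0 94" --pt "0.89 -0.82 0 0 0 0 94" --pt "0.89 -0.82 0 0 0 0 94"

```text
time: 1.3
tool_pos: [0.3504, -0.2012, 0.2229]
ee_rot: [3.141, -0.001, 0.324]
wrist_force: [0.3, 0.1, -0.5]
width: 0.094
finger_force: 0.0
```

Emit:
servo_tool --pt "0.89 -0.82 0 0 0 0 94" --pt "0.89 -0.82 0 0 0 0 94" --pt "0.89 -0.82 0 0 0 0 94"

```text
time: 1.55
tool_pos: [0.4088, -0.0949, 0.2229]
ee_rot: [3.141, -0.001, 0.324]
wrist_force: [1.4, -0.8, -0.2]
width: 0.0937
finger_force: 0.0
```

Emit:
servo_tool --pt "0.89 -0.82 0 0 0 0.26 94" --pt "0.89 -0.82 0 0 0 0.26 94" --pt "0.89 -0.82 0 0 0 0.26 94" --pt "0.89 -0.82 0 0 0 0.26 94" --pt "0.89 -0.82 0 0 0 0.26 94" --pt "0.89 -0.82 0 0 0 0.26 94"

```text
time: 2.05
tool_pos: [0.4664, 0.0093, 0.2223]
ee_rot: [3.141, 0.001, -0.081]
wrist_force: [-0.5, -0.7, 0.4]
width: 0.0941
finger_force: 0.0
```

```bash
python3 - <<'E'
from h import *
o,im=snap('wrist','w1.png')
print(o['tool_pos'],o['ee_rot'],o['time'])
for q in slabs('wrist',o,im): print(np.round(q,4),delta(o,[q[0],q[1],.12],q[2]))
for t in('cup_center','cezve_center','scoop_center'):
  for r in robot.find_in(t,'wrist')[:4]: print(t,np.round(r['extent']),round(r['conf'],2),ray('wrist',r['extent'][:2],.05,o)[0])
E
```

```text
[0.46636708 0.00932261 0.2222984 ] [ 3.14092044e+00  6.84145988e-04 -8.07902870e-02] 2.05
[  0.4677   0.2261  -0.3009 168.5233  66.2993] [-0.1607 -2.1622  1.0216  0.      0.      0.1401]
[ 5.007000e-01  7.100000e-03 -8.220000e-02  1.283956e+02  5.901560e+01] [ 3.4430e-01 -6.3000e-03  1.0227e+00  0.0000e+00  0.0000e+00  9.0000e-04]
[ 0.5184 -0.2526  0.1241 93.8349 69.1296] [ 0.731   2.5682  1.0242  0.      0.     -0.1304]
cup_center [49. 42. 96. 78.] 0.95 [0.63945975 0.27361321 0.05      ]
cup_center [162.  14.  68.  27.] 0.63 [0.6562914  0.15183157 0.05      ]
cezve_center [454.  21.  89.  38.] 0.9 [ 0.62656555 -0.14241586  0.05      ]
scoop_center [224. 189.  30.  75.] 0.83 [0.47165915 0.11721405 0.05      ]
scoop_center [162.  14.  66.  27.] 0.59 [0.65631581 0.15213502 0.05      ]
```

View pics/w1.png

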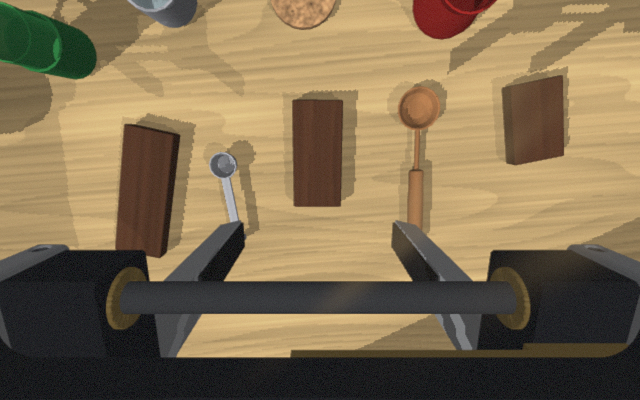

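The wrist picture shows all three slabs: long (148,190), mid (318,153), short (533,120). I'll look at the long one square on from the same relative pose, so that the calibration bias cancels.

Emit:
servo_tool --pt "-0.25 -0.9 0 0 0 0 94" --pt "-0.25 -0.9 0 0 0 0 94" --pt "-0.25 -0.9 0 0 0 0 94"

```text
time: 2.5
tool_pos: [0.448, 0.1033, 0.2228]
ee_rot: [-3.139, 0.0, -0.082]
wrist_force: [0.0, -0.2, 0.5]
width: 0.0944
finger_force: 0.0
```

Emit:
servo_tool --pt "-0.25 -0.9 0 0 0 0 94" --pt "-0.25 -0.9 0 0 0 0 94" --pt "-0.25 -0.9 0 0 0 0 94"

```text
time: 2.75
tool_pos: [0.4307, 0.1955, 0.2227]
ee_rot: [-3.139, 0.0, -0.081]
wrist_force: [0.9, 0.1, 0.2]
width: 0.0941
finger_force: 0.0
```

Emit:
servo_tool --pt "0 -0.44 0 0 0 0.14 94" --pt "0 -0.44 0 0 0 0.14 94" --pt "0 -0.44 0 0 0 0.14 94" --pt "0 -0.44 0 0 0 0.14 94" --pt "0 -0.44 0 0 0 0.14 94"

```text
time: 3.17
tool_pos: [0.4359, 0.2348, 0.2225]
ee_rot: [3.141, -0.0, -0.304]
wrist_force: [-0.2, -0.4, -0.7]
width: 0.0939
finger_force: 0.0
```

```bash
python3 - <<'E'
from h import *
o,im=snap('wrist','w2.png')
print(o['tool_pos'],o['ee_rot'],o['time'])
for q in slabs('wrist',o,im): print(np.round(q,4),delta(o,[q[0],q[1],.12],q[2]))
for t in('cup_center',):
  for r in robot.find_in(t,'wrist')[:4]: print(t,np.round(r['extent']),round(r['conf'],2),ray('wrist',r['extent'][:2],.05,o)[0])
print(delta(o,[.5007,.0071,.12],-.0822))
E
```

```text
[0.43586148 0.23475691 0.22247538] [ 3.14075434e+00 -4.35011395e-04 -3.03917251e-01] 3.1667
[  0.3596   0.5368  -0.5801 103.9378  46.1521] [-1.6326 -2.6549  1.0218  0.      0.      0.1758]
[  0.4694   0.2296  -0.3027 163.5592  59.3695] [ 3.3490e-01 -5.1900e-02  1.0249e+00  0.0000e+00  0.0000e+00 -8.0000e-04]
[ 5.010000e-01  1.150000e-02 -8.650000e-02  1.288954e+02  6.702540e+01] [ 1.2889  1.935   1.0269  0.      0.     -0.1384]
cup_center [210.  27.  83.  50.] 0.61 [0.6271069  0.29073907 0.05      ]
[ 1.2995  1.9773  1.027   0.      0.     -0.1411]
```

View pics/w2.png

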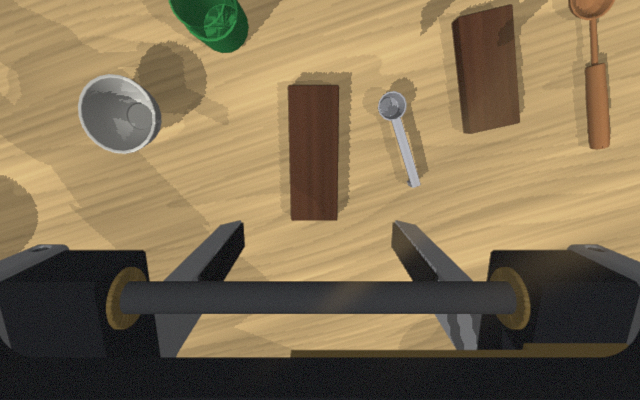

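The long slab sits square at (313,152), unobstructed, and the sugar bowl is well clear. Next: pick the mid slab.

Emit:
servo_tool --pt "0.65 0.99 0 0 0 0 94" --pt "0.65 0.99 0 0 0 0 94" --pt "0.65 0.99 0 0 0 0 94"

```text
time: 3.52
tool_pos: [0.468, 0.1199, 0.2227]
ee_rot: [3.141, -0.001, -0.303]
wrist_force: [1.2, 0.0, 0.4]
width: 0.0937
finger_force: 0.0
```

Emit:
servo_tool --pt "0.65 0.99 0 0 0 -0.141 94" --pt "0.65 0.99 0 0 0 -0.141 94" --pt "0.65 0.99 0 0 0 -0.141 94" --pt "0.65 0.99 0 0 0 -0.141 94"

```text
time: 3.85
tool_pos: [0.501, 0.001, 0.2223]
ee_rot: [3.137, -0.001, -0.091]
wrist_force: [-0.8, -0.4, -0.4]
width: 0.0938
finger_force: 0.0
```

Emit:
servo_tool --pt "0 0 1 0 0 0 94" --pt "0 0 1 0 0 0 94" --pt "0 0 1 0 0 0 94" --pt "0 0 1 0 0 0 94" --pt "0 0 1 0 0 0 94"

```text
time: 4.27
tool_pos: [0.4994, 0.008, 0.1219]
ee_rot: [3.141, 0.002, -0.084]
wrist_force: [-0.1, 0.5, 1.1]
width: 0.094
finger_force: 0.0
```

```bash
python3 - <<'E'
from h import *
o,im=snap('wrist','w3.png')
print(o['tool_pos'],o['ee_rot'],o['time'])
for q in slabs('wrist',o,im): print(np.round(q,4))
print(delta(o,[.5007,.0071,.022],-.0822))
E
```

```text
[0.49940681 0.00798822 0.12194488] [ 3.14149699e+00  2.00752961e-03 -8.36093471e-02] 4.2667
[  0.405   -0.1947  -0.7601 107.3081  70.6434]
[ 0.5071  0.2128 -0.2993 90.003  68.733 ]
[ 4.999000e-01  7.100000e-03 -8.460000e-02  1.285227e+02  5.953100e+01]
[ 0.5187 -0.2468  0.1319 96.1359 65.9296]
[ 1.560e-02  7.700e-03  9.994e-01  0.000e+00  0.000e+00 -9.000e-04]
```

View pics/w3.png

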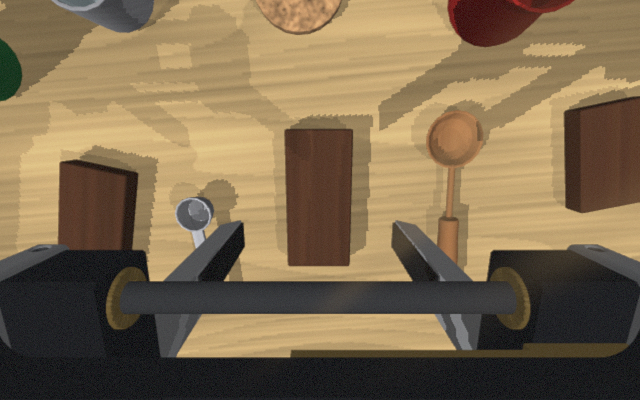

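The mid slab is centred at (319,197) between the fingers, with the spoon and scoop clear of them. Descending and gripping.

Emit:
servo_tool --pt "0.01 0.005 0.35 0 0 0 94" --pt "0.01 0.005 0.7 0 0 0 94" --pt "0.01 0.005 0.9 0 0 0 94" --pt "0.01 0.005 1.0 0 0 0 94" --pt "0.01 0.005 1.0 0 0 0 94" --pt "0.01 0.005 1.0 0 0 0 50" --pt "0.01 0.005 1.0 0 0 0 50" --pt "0.01 0.005 1.0 0 0 0 50" --pt "0.01 0.005 1.0 0 0 0 50" --pt "0.01 0.005 1.0 0 0 0 50"

```text
time: 5.15
tool_pos: [0.502, 0.0077, 0.0237]
ee_rot: [3.141, -0.002, -0.083]
wrist_force: [0.2, 0.1, -0.3]
width: 0.0641
finger_force: 0.0
```

Emit:
servo_tool --pt "0 0 0 0 0 0 50" --pt "0 0 0 0 0 0 50" --pt "0 0 0 0 0 0 50" --pt "0 0 0 0 0 0 50"

```text
time: 5.48
tool_pos: [0.5018, 0.0077, 0.0234]
ee_rot: [3.141, -0.002, -0.083]
wrist_force: [-0.4, 0.1, 5.3]
width: 0.0594
finger_force: 30.0
```

Emit:
servo_tool --pt "0 0 -0.2 0 0 0 50" --pt "0 0 -0.5 0 0 0 50" --pt "0 0 -0.8 0 0 0 50" --pt "0 0 -0.8 0 0 0 50" --pt "0 0 -0.8 0 0 0 50"

```text
time: 5.9
tool_pos: [0.5022, 0.0077, 0.1037]
ee_rot: [3.142, -0.004, -0.083]
wrist_force: [0.3, -0.5, -1.4]
width: 0.0602
finger_force: 30.0
```

```bash
python3 - <<'E'
from h import *
o,im=snap('wrist','w4.png')
print(o['tool_pos'],o['ee_rot'],o['time'],o['width'],o['wrist_force'])
for q in slabs('wrist',o,im,o['tool_pos'][2]-.0034): print(np.round(q,4),delta(o,[q[0],q[1],.1],q[2]))
print(delta(o,[.4708,.2292,.1],-.3027))
E
```

```text
[0.50219964 0.00774174 0.10373051] [ 3.14152453 -0.00353544 -0.08299085] 5.9 0.060160900772104245 [ 0.29187312 -0.48923943 -1.36919128]
[ 5.19900e-01 -1.10000e-03 -9.41000e-02  8.82689e+01  7.45112e+01] [0.1838 0.0738 0.038  0.     0.     0.0071]
[-0.4966 -2.1809  0.0354  0.      0.      0.1399]
```

Emit:
servo_tool --pt "-0.17 -0.9 0 0 0 0 50" --pt "-0.17 -0.9 0 0 0 0 50" --pt "-0.17 -0.9 0 0 0 0 50"

```text
time: 6.2
tool_pos: [0.4889, 0.1031, 0.0995]
ee_rot: [-3.139, 0.006, -0.08]
wrist_force: [-0.0, -1.0, -0.7]
width: 0.06
finger_force: 30.0
```

Emit:
servo_tool --pt "-0.17 -0.9 0 0 0 0 50" --pt "-0.17 -0.9 0 0 0 0 50" --pt "-0.17 -0.9 0 0 0 0 50"

```text
time: 6.45
tool_pos: [0.4797, 0.1944, 0.0998]
ee_rot: [-3.14, 0.005, -0.078]
wrist_force: [-0.4, -0.5, -0.8]
width: 0.0596
finger_force: 30.0
```

Emit:
servo_tool --pt "-0.15 -0.38 0 0 0 0.14 50" --pt "-0.15 -0.38 0 0 0 0.14 50" --pt "-0.15 -0.38 0 0 0 0.14 50" --pt "-0.15 -0.38 0 0 0 0.14 50" --pt "-0.15 -0.38 0 0 0 0.14 50"

```text
time: 6.87
tool_pos: [0.47, 0.2279, 0.1012]
ee_rot: [3.139, 0.001, -0.302]
wrist_force: [0.7, -0.7, -1.5]
width: 0.06
finger_force: 30.0
```

```bash
python3 - <<'E'
from h import *
o,im=snap('wrist','w5.png')
print(o['tool_pos'],o['ee_rot'],o['time'],o['width'],o['wrist_force'])
print(delta(o,[.4713,.2290,.0440],-.3027))
E
```

```text
[0.47003982 0.22786621 0.10115368] [ 3.13946341e+00  1.46171792e-03 -3.01542755e-01] 6.8667 0.060037336390598835 [ 0.68576455 -0.72441462 -1.50657626]
[ 0.0095 -0.0158  0.5715  0.      0.      0.0007]
```

View pics/w5.png

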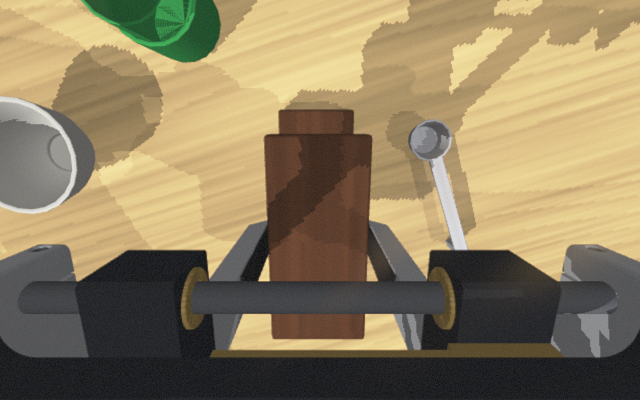

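The held slab spans rows 134–339 and columns 264–372. The long slab's far end shows at row 110, columns 279–354. I'll compute the offsets.

```bash
python3 - <<'E'
from h import *
o=robot.get_obs()
Rt=R.from_euler('xyz',o['ee_rot']); f=lambda p,z:np.round(Rt.inv().apply(ray('wrist',p,z,o)-o['tool_pos'])*1000,1)
im=cv2.imread('pics/w5.png').astype(int)
g=im.sum(2)
print(g[100:142,300].tolist()); print(g[325:348,300].tolist()); print(g[124,270:290].tolist(),g[124,345:362].tolist()); print(g[145,255:275].tolist(),g[145,362:380].tolist())
print(f([[300,134],[300,338.5]],.0978)); print(f([[264.5,145],[371.5,145]],.0978)); print(f([[316,110]],.02)); print(f([[279,124],[353.5,124]],.02))
E
```

```text
[441, 422, 385, 365, 371, 370, 381, 374, 381, 278, 186, 197, 220, 214, 230, 219, 217, 204, 217, 230, 222, 219, 217, 223, 233, 211, 230, 223, 235, 226, 226, 222, 216, 204, 137, 137, 158, 158, 154, 164, 156, 157]
[221, 224, 218, 217, 217, 223, 215, 228, 232, 220, 214, 219, 219, 250, 459, 565, 590, 598, 595, 586, 585, 582, 578]
[571, 563, 564, 577, 569, 576, 576, 580, 441, 265, 215, 207, 197, 203, 201, 212, 205, 200, 204, 198] [155, 165, 176, 175, 167, 170, 156, 170, 261, 396, 417, 426, 417, 423, 417, 410, 425]
[549, 547, 542, 549, 552, 548, 547, 562, 555, 342, 213, 205, 206, 204, 210, 197, 205, 213, 190, 193] [172, 153, 172, 151, 170, 167, 159, 175, 159, 174, 394, 440, 435, 435, 436, 439, 438, 439]
[[ 62.8  -9.8   3.7]
 [-67.4 -11.5   3.8]]
[[ 56.8 -29.6   3.6]
 [ 56.8  29.7   3.7]]
[[79.7 -1.5 81.5]]
[[ 68.9 -31.1  81.4]
 [ 69.   28.4  81.5]]
```

Emit:
servo_tool --pt "0.005 -0.014 0.2 0 0 0 50" --pt "0.005 -0.014 0.4 0 0 0 50" --pt "0.005 -0.014 0.5 0 0 0 50" --pt "0.005 -0.014 0.54 0 0 0 50" --pt "0.005 -0.014 0.555 0 0 0 50" --pt "0.005 -0.014 0.565 0 0 0 50" --pt "0.005 -0.014 0.575 0 0 0 50" --pt "0.005 -0.014 0.575 0 0 0 50"

```text
time: 7.58
tool_pos: [0.472, 0.2304, 0.0459]
ee_rot: [-3.141, -0.002, -0.303]
wrist_force: [0.3, -0.6, -1.4]
width: 0.0595
finger_force: 30.0
```

```bash
python3 - <<'E'
from h import *
o,im=snap('wrist','w6.png')
print(o['tool_pos'],o['ee_rot'],o['time'],o['wrist_force'])
f=lambda p,z:np.round(R.from_euler('xyz',o['ee_rot']).inv().apply(ray('wrist',p,z,o)-o['tool_pos'])*1000,1)
b=im[60:380,300].astype(int).sum(1); print(b[:130].tolist())
E
```

```text
[0.47196849 0.23044224 0.04586537] [-3.14061826e+00 -1.50300252e-03 -3.02909975e-01] 7.5833 [ 0.31799723 -0.59208816 -1.44285515]
[625, 630, 628, 629, 625, 628, 623, 618, 621, 621, 627, 622, 623, 624, 624, 625, 622, 623, 618, 616, 610, 597, 519, 462, 449, 452, 447, 445, 437, 441, 440, 434, 434, 446, 442, 444, 438, 381, 366, 366, 378, 367, 381, 385, 398, 384, 240, 143, 143, 141, 152, 153, 140, 155, 168, 146, 144, 157, 151, 142, 141, 159, 156, 155, 151, 152, 143, 162, 130, 155, 169, 153, 143, 154, 134, 155, 178, 193, 210, 218, 215, 207, 223, 217, 210, 203, 173, 175, 159, 150, 168, 151, 174, 176, 171, 216, 217, 224, 219, 219, 232, 220, 221, 226, 165, 149, 161, 169, 177, 173, 175, 216, 212, 196, 161, 147, 165, 144, 153, 160, 148, 139, 158, 155, 153, 153, 152, 172, 162, 151]
```

View pics/w6.png

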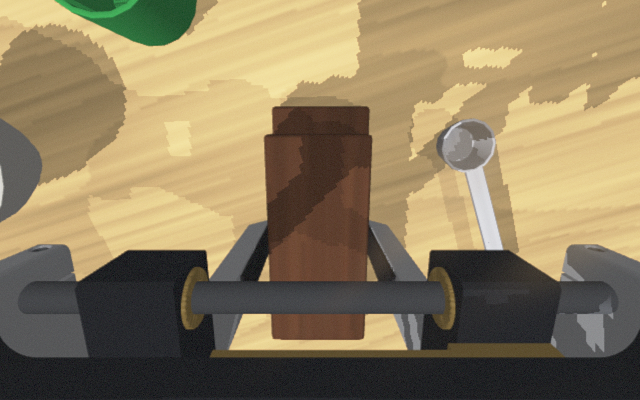

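```bash
python3 - <<'E'
from h import *
o=robot.get_obs(); im=cv2.imread('pics/w6.png').astype(int).sum(2)
f=lambda p,z:np.round(R.from_euler('xyz',o['ee_rot']).inv().apply(ray('wrist',p,z,o)-o['tool_pos'])*1000,1)
for r,z in((118,.02),(122,.02),(128,.02),(145,.0425),(150,.0425)):
    g=im[r]; d=np.abs(np.gradient(cv2.GaussianBlur(g.astype(np.float32)[None],(5,1),0)[0]))
    a=255+d[255:290].argmax(); b=355+d[355:390].argmax()
    print(r,a,b,f([[a,r],[b,r]],z).tolist())
print(f([[300,106.3]],.02),f([[300,134],[300,338.5]],.0425))
E
```

```text
118 272 369 [[71.9, -28.3, 26.0], [72.0, 31.4, 25.9]]
122 272 369 [[69.5, -28.4, 26.0], [69.6, 31.5, 25.9]]
128 272 368 [[65.9, -28.5, 26.0], [66.0, 31.1, 25.9]]
145 264 371 [[56.8, -29.8, 3.5], [56.9, 29.4, 3.4]]
150 264 371 [[54.0, -29.9, 3.5], [54.1, 29.5, 3.4]]
[[ 78.8 -10.9  26. ]] [[ 62.8  -9.8   3.5]
 [-67.  -11.4   3.3]]
```

Emit:
servo_tool --pt "-0.011 0.016 0 0 0 0 50" --pt "-0.011 0.016 0 0 0 0 50" --pt "-0.011 0.016 0 0 0 0 50" --pt "-0.011 0.016 0 0 0 0 50"

```text
time: 7.97
tool_pos: [0.4698, 0.2292, 0.0451]
ee_rot: [-3.141, -0.0, -0.303]
wrist_force: [-0.8, -0.8, -1.3]
width: 0.0596
finger_force: 30.0
```

```bash
cat >> h.py <<'E'
def edges(zl,zu,rl,ru,f=None):
    "long/lower far end and sides versus held slab, tool frame mm"
    o,im=snap('wrist',f); g=cv2.GaussianBlur(im.astype(np.float32).sum(2),(5,5),0)
    t=lambda p,z:R.from_euler('xyz',o['ee_rot']).inv().apply(ray('wrist',p,z,o)-o['tool_pos'])*1000
    print(o['tool_pos'],o['ee_rot'][2],o['time'],o['wrist_force'],o['width'])
    for z,rs in((zl,rl),(zu,ru)):
        y=[]
        for r in rs:
            d=np.abs(np.gradient(g[r])); a=245+d[245:295].argmax(); b=345+d[345:395].argmax()
            y.append(t([[a,r],[b,r]],z)[:,1])
        print('sides',np.round(np.median(y,0),1),'mid',np.round(np.mean(np.median(y,0)),2))
    return o,g,t
E
python3 - <<'E'
from h import *
o,g,t=edges(.02,.0425,(116,120,124),(145,150,155))
c=g[:,300]; d=np.abs(np.gradient(c)); r1=95+d[95:115].argmax(); r2=128+d[128:140].argmax(); print(r1,r2,t([[300,r1]],.02)[0]-[82.5,0,0],t([[300,r2]],.0425)[0]-[65,0,0])
E
```

```text
[0.46978385 0.22915896 0.04512737] -0.30283727528511784 7.9667 [-0.78985774 -0.80413074 -1.32632191] 0.05956380795710914
sides [-30.1  29.5] mid -0.3
sides [-29.8  29.5] mid -0.14
103 136 [ -1.80769055 -10.86985115  25.15422088] [-3.28235349 -9.78384043  2.64810306]
```

Emit:
servo_tool --pt "0.004 0 0.008 0 0 0 50" --pt "0.004 0 0.014 0 0 0 50" --pt "0.004 0 0.018 0 0 0 50" --pt "0.004 0 0.02 0 0 0 50" --pt "0.004 0 0.02 0 0 0 50"

```text
time: 8.43
tool_pos: [0.4702, 0.229, 0.0434]
ee_rot: [3.142, -0.0, -0.303]
wrist_force: [-1.5, -0.6, 3.3]
width: 0.0596
finger_force: 30.0
```

```bash
python3 - <<'E'
from h import *
o,g,t=edges(.02,.04,(116,120,124),(145,150,155),'w7.png')
c=g[:,300]; d=np.abs(np.gradient(c)); r1=95+d[95:115].argmax(); print(r1,t([[300,r1]],.02)[0]-[82.5,0,0])
E
```

```text
[0.47022481 0.22901404 0.04335754] -0.3028960803893115 8.4333 [-1.53288505 -0.61375532  3.31745505] 0.05961068769233024
sides [-30.4  29.2] mid -0.56
sides [-29.9  29.6] mid -0.14
103 [ -1.94261772 -10.76688093  23.37663072]
```

Contact made, with about 0.4 mm error. Release and lift.

Emit:
servo_tool --pt "0 0 0 0 0 0 94" --pt "0 0 0 0 0 0 94" --pt "0 0 0 0 0 0 94" --pt "0 0 0 0 0 0 94" --pt "0 0 0 0 0 0 94" --pt "0 0 -0.3 0 0 0 94" --pt "0 0 -0.7 0 0 0 94" --pt "0 0 -1 0 0 0 94"

```text
time: 9.15
tool_pos: [0.4702, 0.229, 0.1447]
ee_rot: [-3.141, -0.0, -0.303]
wrist_force: [0.1, -0.1, 0.5]
width: 0.094
finger_force: 0.0
```

Emit:
servo_tool --pt "-0.3 0 -0.7 0 0 0 94" --pt "-0.3 0 -0.7 0 0 0 94" --pt "-0.3 0 -0.7 0 0 0 94" --pt "-0.3 0 -0.7 0 0 0 94"

```text
time: 9.48
tool_pos: [0.4424, 0.2387, 0.2159]
ee_rot: [-3.138, -0.005, -0.302]
wrist_force: [0.4, 0.0, -1.1]
width: 0.094
finger_force: 0.0
```

```bash
python3 - <<'E'
from h import *
o,im=snap('wrist','w8.png')
print(o['tool_pos'],o['ee_rot'],o['time'])
for z in(.02,.04):
  for q in slabs('wrist',o,im,z): print(z,np.round(q,4))
print(delta(o,[.5184-.04,-.2526-.005,.2],.1241))
E
```

```text
[0.44241506 0.23868639 0.21594271] [-3.13757011 -0.00511796 -0.30215492] 9.4833
0.02 [  0.3693   0.5363  -0.573  101.9637  46.6096]
0.02 [  0.4688   0.2296  -0.3064 164.5788  63.241 ]
0.04 [  0.4708   0.229   -0.3064 155.4364  59.7279]
[ 1.8195  4.6316  0.1501  0.      0.     -0.2714]
```

View pics/w8.png

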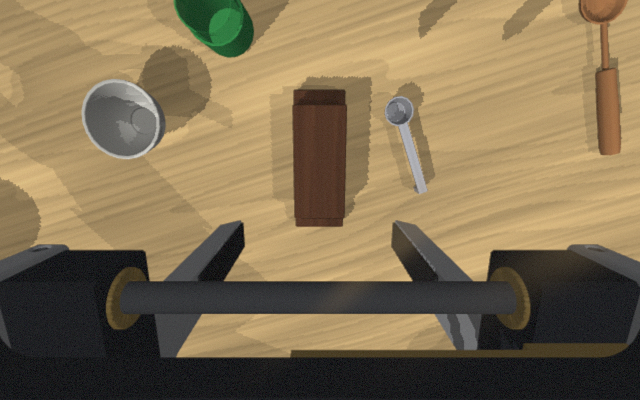

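The stack is square: mid at rows 104–218 on long at rows 90–226, with the scoop undisturbed. Now the short slab.

Emit:
servo_tool --pt "0.364 0.926 0 0 0 0 94" --pt "0.364 0.926 0 0 0 0 94" --pt "0.364 0.926 0 0 0 0 94"

```text
time: 9.78
tool_pos: [0.4478, 0.1351, 0.2101]
ee_rot: [3.137, 0.003, -0.305]
wrist_force: [-0.3, 0.5, -0.2]
width: 0.094
finger_force: 0.0
```

Emit:
servo_tool --pt "0.364 0.926 0 0 0 0 94" --pt "0.364 0.926 0 0 0 0 94" --pt "0.364 0.926 0 0 0 0 94"

```text
time: 10.03
tool_pos: [0.4548, 0.0353, 0.2101]
ee_rot: [3.138, 0.004, -0.307]
wrist_force: [0.6, -0.2, 0.1]
width: 0.0942
finger_force: 0.0
```

Emit:
servo_tool --pt "0.364 0.926 0 0 0 0 94" --pt "0.364 0.926 0 0 0 0 94" --pt "0.364 0.926 0 0 0 0 94"

```text
time: 10.28
tool_pos: [0.4618, -0.0641, 0.21]
ee_rot: [3.139, 0.004, -0.307]
wrist_force: [0.3, 0.6, 0.3]
width: 0.0941
finger_force: 0.0
```

Emit:
servo_tool --pt "0.364 0.926 0 0 0 0 94" --pt "0.364 0.926 0 0 0 0 94" --pt "0.364 0.926 0 0 0 0 94"

```text
time: 10.53
tool_pos: [0.4688, -0.1634, 0.2097]
ee_rot: [3.14, 0.005, -0.307]
wrist_force: [0.2, 0.2, 0.6]
width: 0.0938
finger_force: 0.0
```

Emit:
servo_tool --pt "0.364 0.926 0 0 0 -0.271 94" --pt "0.364 0.926 0 0 0 -0.271 94" --pt "0.364 0.926 0 0 0 -0.271 94" --pt "0.364 0.926 0 0 0 -0.271 94" --pt "0.364 0.926 0 0 0 -0.271 94" --pt "0.364 0.926 0 0 0 -0.271 94"

```text
time: 11.03
tool_pos: [0.4763, -0.2582, 0.2104]
ee_rot: [-3.138, 0.003, 0.12]
wrist_force: [-0.6, 0.8, 0.6]
width: 0.0943
finger_force: 0.0
```

```bash
python3 - <<'E'
from h import *
o,im=snap('wrist','w9.png')
print(o['tool_pos'],o['ee_rot'],o['time'])
for q in slabs('wrist',o,im,.02): print(np.round(q,4),delta(o,[q[0],q[1],.022],q[2]))
E
```

```text
[ 0.47626534 -0.25821811  0.21041213] [-3.13849416  0.00337296  0.12004172] 11.0333
[  0.353   -0.5313   0.418  100.7935  45.1597] [-1.5446  2.5692  1.8814  0.      0.     -0.1897]
[ 0.5189 -0.2577  0.1281 94.321  59.4388] [ 0.4307  0.0513  1.8825  0.      0.     -0.0052]
```

Emit:
servo_tool --pt "0.42 0.045 0.5 0 0 -0.005 94" --pt "0.42 0.045 0.98 0 0 -0.005 94" --pt "0.42 0.045 0.98 0 0 -0.005 94" --pt "0.42 0.045 0.98 0 0 -0.005 94" --pt "0.42 0.045 0.98 0 0 -0.005 94"

```text
time: 11.5
tool_pos: [0.5183, -0.256, 0.113]
ee_rot: [-3.139, 0.004, 0.131]
wrist_force: [-0.3, 0.1, 1.2]
width: 0.094
finger_force: 0.0
```

```bash
python3 - <<'E'
from h import *
o,im=snap('wrist','w10.png')
print(o['tool_pos'],o['ee_rot'],o['time'])
for q in slabs('wrist',o,im,.02): print(np.round(q,4),delta(o,[q[0],q[1],.0222],q[2]))
E
```

```text
[ 0.51825664 -0.25598846  0.11303316] [-3.13851462  0.00399126  0.13138695] 11.5
[ 0.5193 -0.2576  0.1246 94.9089 59.3761] [0.0119 0.0202 0.9082 0.     0.     0.0043]
```

Emit:
servo_tool --pt "0.01 0.015 0.35 0 0 0.003 94" --pt "0.01 0.015 0.65 0 0 0.003 94" --pt "0.01 0.015 0.85 0 0 0.003 94" --pt "0.01 0.015 0.9 0 0 0.003 94" --pt "0.01 0.015 0.9 0 0 0.003 50" --pt "0.01 0.015 0.9 0 0 0.003 50" --pt "0.01 0.015 0.9 0 0 0.003 50" --pt "0.01 0.015 0.9 0 0 0.003 50" --pt "0.01 0.015 0.9 0 0 0.003 50" --pt "0.01 0.015 0.9 0 0 0.003 50" --pt "0.01 0.015 0.9 0 0 0.003 50" --pt "0.01 0.015 0.9 0 0 0.003 50"

```text
time: 12.55
tool_pos: [0.5213, -0.2593, 0.0265]
ee_rot: [3.14, -0.002, 0.126]
wrist_force: [0.7, 0.4, 6.0]
width: 0.0597
finger_force: 30.0
```

Emit:
servo_tool --pt "0 0 -0.2 0 0 0 50" --pt "0 0 -0.6 0 0 0 50" --pt "0 0 -1 0 0 0 50" --pt "0 0 -1 0 0 0 50" --pt "0 0 -1 0 0 0 50"

```text
time: 12.97
tool_pos: [0.5221, -0.2601, 0.1283]
ee_rot: [3.137, -0.005, 0.126]
wrist_force: [0.1, 0.2, -1.0]
width: 0.0596
finger_force: 30.0
```

```bash
python3 - <<'E'
from h import *
o,im=snap('wrist','w11.png')
print(o['tool_pos'],o['ee_rot'],o['time'],o['finger_force'])
print(delta(o,[.4705,.2288,.13],-.303))
E
```

```text
[ 0.52214224 -0.26008455  0.12830218] [ 3.1370009  -0.00518099  0.12586871] 12.9667 29.99965399503708
[ 0.1015 -4.9149 -0.039   0.      0.      0.273 ]
```

Emit:
servo_tool --pt "0.02 -0.983 -0.1 0 0 0 50" --pt "0.02 -0.983 -0.1 0 0 0 50" --pt "0.02 -0.983 -0.1 0 0 0 50"

```text
time: 13.27
tool_pos: [0.5081, -0.1568, 0.1323]
ee_rot: [-3.136, 0.005, 0.128]
wrist_force: [0.4, 0.2, -0.4]
width: 0.0594
finger_force: 30.0
```

Emit:
servo_tool --pt "0.02 -0.983 0 0 0 0 50" --pt "0.02 -0.983 0 0 0 0 50" --pt "0.02 -0.983 0 0 0 0 50"

```text
time: 13.52
tool_pos: [0.4975, -0.059, 0.1324]
ee_rot: [-3.138, 0.005, 0.129]
wrist_force: [0.1, 0.5, -0.4]
width: 0.0595
finger_force: 30.0
```

Emit:
servo_tool --pt "0.02 -0.983 0 0 0 0 50" --pt "0.02 -0.983 0 0 0 0 50" --pt "0.02 -0.983 0 0 0 0 50"

```text
time: 13.77
tool_pos: [0.4871, 0.0385, 0.1325]
ee_rot: [-3.139, 0.005, 0.129]
wrist_force: [1.1, 0.2, -1.1]
width: 0.0594
finger_force: 30.0
```

Emit:
servo_tool --pt "0.02 -0.983 0 0 0 0 50" --pt "0.02 -0.983 0 0 0 0 50" --pt "0.02 -0.983 0 0 0 0 50"

```text
time: 14.02
tool_pos: [0.4768, 0.1361, 0.1325]
ee_rot: [-3.14, 0.004, 0.13]
wrist_force: [1.2, -0.5, 0.1]
width: 0.0596
finger_force: 30.0
```

Emit:
servo_tool --pt "0.02 -0.983 0 0 0 0.273 50" --pt "0.02 -0.983 0 0 0 0.273 50" --pt "0.02 -0.983 0 0 0 0.273 50" --pt "0.02 -0.983 0 0 0 0.273 50" --pt "0.02 -0.983 0 0 0 0.273 50" --pt "0.02 -0.983 0 0 0 0.273 50"

```text
time: 14.52
tool_pos: [0.4677, 0.2295, 0.1328]
ee_rot: [3.139, 0.003, -0.3]
wrist_force: [0.0, -0.5, -1.3]
width: 0.0597
finger_force: 30.0
```

```bash
python3 - <<'E'
from h import *
o,im=snap('wrist','w12.png')
print(o['tool_pos'],o['ee_rot'],o['time'],o['finger_force'])
print(delta(o,[.4708,.2288,.0720],-.3029))
print(im[60:180,300].astype(int).sum(1).tolist());print(im[315:350,300].astype(int).sum(1).tolist())
E
```

```text
[0.46771776 0.22948784 0.13281519] [ 3.13859846e+00  2.68447630e-03 -3.00112209e-01] 14.5167 29.99973714351654
[ 0.0331 -0.0044  0.6081  0.      0.      0.0018]
[554, 559, 569, 577, 588, 590, 575, 567, 562, 551, 562, 564, 570, 580, 591, 601, 600, 607, 611, 605, 610, 600, 607, 604, 609, 606, 609, 607, 605, 600, 592, 597, 591, 521, 576, 565, 459, 417, 416, 411, 417, 417, 364, 344, 353, 357, 369, 363, 234, 189, 217, 212, 200, 152, 164, 170, 172, 165, 158, 161, 176, 166, 156, 129, 152, 155, 128, 144, 152, 163, 201, 220, 220, 238, 225, 236, 229, 238, 230, 227, 225, 225, 214, 227, 224, 236, 222, 233, 224, 228, 236, 222, 237, 226, 235, 235, 233, 230, 229, 221, 234, 237, 227, 182, 127, 107, 104, 121, 142, 148, 141, 143, 144, 150, 141, 139, 135, 156, 144, 144]
[559, 530, 535, 544, 559, 566, 579, 571, 571, 557, 549, 560, 554, 560, 549, 527, 523, 530, 549, 557, 564, 571, 581, 588, 591, 602, 617, 614, 608, 589, 562, 557, 560, 562, 501]
```

View pics/w12.png

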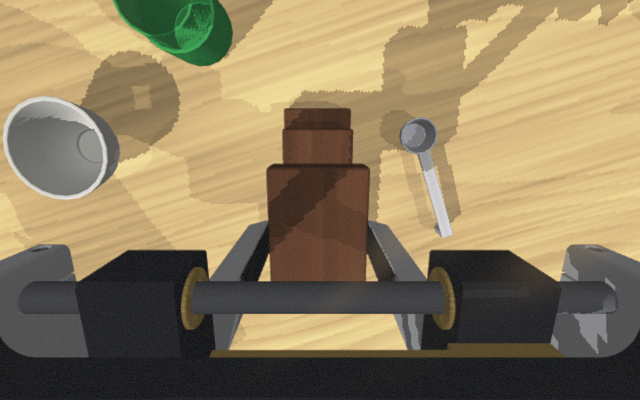

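The far ends show at rows 108 (long), 129 (mid) and 164 (held short), nicely in line. Next I'll lower to just above contact and measure.

Emit:
servo_tool --pt "0.024 0 0.25 0 0 0.001 50" --pt "0.024 0 0.45 0 0 0.001 50" --pt "0.024 0 0.55 0 0 0.001 50" --pt "0.024 0 0.58 0 0 0.001 50" --pt "0.024 0 0.6 0 0 0.001 50" --pt "0.024 0 0.6 0 0 0.001 50" --pt "0.024 0 0.6 0 0 0.001 50"

```text
time: 15.15
tool_pos: [0.4719, 0.2293, 0.0762]
ee_rot: [-3.14, -0.002, -0.305]
wrist_force: [-0.0, 0.6, -0.4]
width: 0.0597
finger_force: 30.0
```

```bash
python3 - <<'E'
from h import *
z=robot.get_obs()['tool_pos'][2]-.0065
o,g,t=edges(.04,z,(142,146,150,154),(172,178,184),'w13.png')
for c in(290,310,330,345): 
    d=np.gradient(g[:,c]); print(c,[(r,int(d[r])) for r in range(70,185) if abs(d[r])>14 and abs(d[r])>=abs(d[r-1:r+2]).max()])
for r,z_,h in((100,.02,82.5),(130,.04,65),(164,z,47.5)): print(r,(t([[318,r],[318,r+5]],z_)[:,0]-h).round(1))
E
```

```text
[0.47187844 0.22925044 0.07616012] -0.30459683851145547 15.15 [-0.04139387  0.55070203 -0.41426837] 0.05965528324521205
sides [-29.1  30.6] mid 0.73
sides [-30.  30.] mid 0.02
290 [(99, -40), (104, -17), (109, -51), (123, -20), (137, 19), (168, 20), (181, -14)]
310 [(88, -49), (101, -16), (109, -60)]
330 [(88, -39), (100, -22), (109, -67)]
345 [(87, -44), (109, -63), (173, 15)]
100 [ 2.6 -0.8]
130 [-0.4 -3.6]
164 [-1.6 -4.5]
```

Emit:
servo_tool --pt "-0.015 0.007 0.03 0 0 -0.001 50" --pt "-0.015 0.007 0.05 0 0 -0.001 50" --pt "-0.015 0.007 0.05 0 0 -0.001 50" --pt "-0.015 0.007 0.05 0 0 -0.001 50"

```text
time: 15.53
tool_pos: [0.4692, 0.229, 0.0699]
ee_rot: [3.141, 0.0, -0.303]
wrist_force: [-0.2, -0.9, -1.1]
width: 0.0598
finger_force: 30.0
```

```bash
python3 - <<'E'
from h import *
z=robot.get_obs()['tool_pos'][2]-.0065
o,g,t=edges(.04,z,(142,146,150,154),(172,178,184),'w14.png')
im=cv2.imread('pics/w14.png').astype(int).sum(2)
print('105-',im[100:172,285:352].mean(1).astype(int).tolist())
for r,z_,h in((105,.02,82.5),(130,.04,65),(164,z,47.5)): print(r,(t([[318,r],[318,r+5]],z_)[:,0]-h).round(1))
E
```

```text
[0.46921522 0.22898352 0.0698765 ] -0.3027470017212732 15.5333 [-0.2130252  -0.94808355 -1.10080988] 0.05981549578097113
sides [-30.1  29.6] mid -0.24
sides [-30.  30.] mid 0.03
105- [379, 374, 371, 374, 365, 230, 159, 165, 172, 172, 171, 169, 168, 170, 169, 169, 168, 168, 167, 164, 163, 160, 151, 145, 144, 144, 144, 142, 143, 142, 141, 126, 136, 152, 165, 175, 174, 171, 168, 168, 167, 168, 169, 167, 166, 168, 163, 164, 162, 159, 157, 156, 150, 153, 148, 149, 149, 146, 146, 147, 148, 147, 145, 131, 115, 111, 109, 124, 143, 154, 163, 164]
105 [-1.2 -4.5]
130 [-0.3 -3.4]
164 [-1.6 -4.4]
```

Aligned within 0.5 mm. Setting it down and releasing.

Emit:
servo_tool --pt "0 0 0.015 0 0 0 50" --pt "0 0 0.025 0 0 0 50" --pt "0 0 0.032 0 0 0 50" --pt "0 0 0.036 0 0 0 50" --pt "0 0 0.038 0 0 0 50" --pt "0 0 0.038 0 0 0 50"

```text
time: 16.08
tool_pos: [0.4694, 0.229, 0.0665]
ee_rot: [3.141, -0.0, -0.303]
wrist_force: [-1.6, 0.1, 2.0]
width: 0.0593
finger_force: 30.0
```

```bash
python3 - <<'E'
from h import *
o,g,t=edges(.04,.06,(142,146,150,154),(172,178,184),'w15.png')
im=cv2.imread('pics/w15.png').astype(int).sum(2)
print(im[98:110,285:352].mean(1).astype(int).tolist())
print((t([[318,105]],.02)[:,0]-82.5).round(1))
E
```

```text
[0.46936582 0.22896232 0.06647325] -0.30294051007243006 16.0833 [-1.60151086  0.07285977  2.03028488] 0.05929244711057649
sides [-30.2  29.4] mid -0.4
sides [-30.  30.] mid 0.03
[391, 382, 379, 375, 372, 374, 365, 218, 155, 168, 173, 172]
[-1.5]
```

Emit:
servo_tool --pt "0 0 0 0 0 0 94" --pt "0 0 0 0 0 0 94" --pt "0 0 0 0 0 0 94" --pt "0 0 0 0 0 0 94" --pt "0 0 0 0 0 0 94" --pt "0 0 -0.3 0 0 0 94" --pt "0 0 -0.7 0 0 0 94" --pt "0 0 -1 0 0 0 94"

```text
time: 16.8
tool_pos: [0.4694, 0.229, 0.1679]
ee_rot: [-3.141, -0.0, -0.303]
wrist_force: [0.9, -0.0, 0.7]
width: 0.094
finger_force: 0.0
```

Emit:
servo_tool --pt "0 0 -0.4 0 0 -0.19 94" --pt "0 0 -0.4 0 0 -0.19 94" --pt "0 0 -0.4 0 0 -0.19 94" --pt "0 0 -0.4 0 0 -0.19 94"

```text
time: 17.13
tool_pos: [0.4698, 0.2292, 0.2073]
ee_rot: [-3.141, -0.002, -0.004]
wrist_force: [0.4, 0.1, 0.2]
width: 0.094
finger_force: 0.0
```

Emit:
servo_tool --pt "0.9 0.6 0 0 0 0 94" --pt "0.9 0.6 0 0 0 0 94" --pt "0.9 0.6 0 0 0 0 94" --pt "0.9 0.6 0 0 0 0 94"

```text
time: 17.47
tool_pos: [0.5619, 0.1653, 0.2041]
ee_rot: [3.139, 0.001, -0.011]
wrist_force: [0.6, 0.3, 0.1]
width: 0.0943
finger_force: 0.0
```

```bash
python3 - <<'E'
from h import *
o,im=snap('wrist','w16.png')
print(o['tool_pos'],o['ee_rot'],o['time'])
for t in('cup_center',):
  for r in robot.find_in(t,'wrist')[:4]: print(t,np.round(r['extent']),round(r['conf'],2),ray('wrist',r['extent'][:2],.0425,o)[0])
E
```

```text
[0.56185443 0.16529682 0.20408837] [ 3.13932408e+00  1.19370703e-03 -1.08067801e-02] 17.4667
cup_center [325.  60.  60.  88.] 0.96 [0.69409245 0.15618345 0.0425    ]
cup_center [198. 112.  79.  68.] 0.65 [0.64464021 0.28957993 0.0425    ]
cup_center [ 84. 177.  86.  78.] 0.51 [0.57767521 0.42228757 0.0425    ]
```

View pics/w16.png

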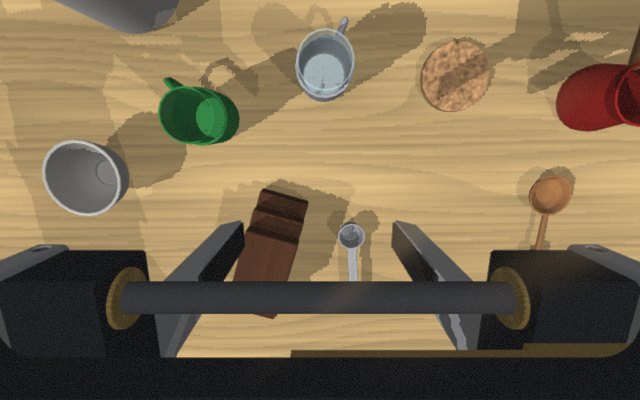

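The clear cup is at (325,60): rim about 57 px wide, base glow near (326,72), handle tip at (345,20) pointing ahead and slightly right. The green cup is at (198,112) and the stack is intact.

```bash
python3 - <<'E'
from h import *
o=robot.get_obs()
for p,z in(([325,62],.085),([326,58],.085),([326,73],.008),([345,20],.045),([325,60],.0425)): print(p,z,ray('wrist',[p],z,o)[0].round(4))
# edge columns of cup by row
g=cv2.imread('pics/w16.png'); h=cv2.cvtColor(g,cv2.COLOR_BGR2HSV)
m=((h[:,:,1]<75)).astype(np.uint8)[0:120,270:380]
for r in range(12,108,4):
    c=np.flatnonzero(m[r]); print(r,c.min()+270 if len(c) else 0,c.max()+270 if len(c) else 0,len(c))
E
```

```text
[325, 62] 0.085 [0.6811 0.1609 0.085 ]
[326, 58] 0.085 [0.6844 0.16   0.085 ]
[326, 73] 0.008 [0.6846 0.158  0.008 ]
[345, 20] 0.045 [0.7269 0.1404 0.045 ]
[325, 60] 0.0425 [0.6913 0.1599 0.0425]
12 0 0 0
16 0 0 0
20 341 348 8
24 340 346 7
28 320 345 19
32 310 344 35
36 306 345 40
40 302 348 47
44 300 351 52
48 298 352 55
52 297 353 57
56 296 354 59
60 295 354 60
64 295 354 60
68 295 354 60
72 296 353 58
76 296 352 57
80 297 351 55
84 299 348 50
88 302 346 45
92 304 342 39
96 308 338 31
100 315 331 17
104 0 0 0
```

Emit:
servo_tool --pt "0.6 0.02 0 0 0 0 94" --pt "0.6 0.02 0 0 0 0 94" --pt "0.6 0.02 0 0 0 0 94"

```text
time: 17.82
tool_pos: [0.6199, 0.1667, 0.204]
ee_rot: [3.141, 0.002, -0.005]
wrist_force: [-1.3, -0.8, 0.2]
width: 0.0942
finger_force: 0.0
```

Emit:
servo_tool --pt "0.6 0.02 0.1 0 0 0.254 94" --pt "0.6 0.02 0.1 0 0 0.254 94" --pt "0.6 0.02 0.1 0 0 0.254 94" --pt "0.6 0.02 0.1 0 0 0.254 94" --pt "0.6 0.02 0.1 0 0 0.254 94" --pt "0.6 0.02 0.1 0 0 0.254 94"

```text
time: 18.32
tool_pos: [0.6781, 0.165, 0.1973]
ee_rot: [-3.141, -0.001, -0.4]
wrist_force: [0.3, 0.1, 0.9]
width: 0.0938
finger_force: 0.0
```

```bash
python3 - <<'E'
from h import *
o,im=snap('wrist','w17.png')
print(o['tool_pos'],o['ee_rot'],o['time'])
for r in robot.find_in('cup_center','wrist')[:3]: print(np.round(r['extent']),round(r['conf'],2),ray('wrist',r['extent'][:2],.0425,o)[0])
h=cv2.cvtColor(im,cv2.COLOR_RGB2HSV); m=(h[:,:,1]<75)
for r in range(60,236,6):
    c=np.flatnonzero(m[r,240:400]); print(r,(c.min()+240,c.max()+240,len(c)) if len(c) else 0,end=' ')
E
```

```text
[0.67809913 0.16495955 0.19728625] [-3.14096525e+00 -5.99199203e-04 -4.00020810e-01] 18.3167
[228. 255.  72.  55.] 0.87 [0.64744984 0.29006933 0.0425    ]
[323. 173.  59.  88.] 0.63 [0.69342151 0.15284423 0.0425    ]
[439. 128.  73.  66.] 0.35 [0.68935238 0.02345242 0.0425    ]
60 0 66 0 72 0 78 0 84 0 90 0 96 0 102 0 108 0 114 0 120 0 126 0 132 (np.int64(321), np.int64(326), 6) 138 (np.int64(321), np.int64(326), 6) 144 (np.int64(320), np.int64(326), 7) 150 (np.int64(320), np.int64(326), 7) 156 (np.int64(308), np.int64(335), 28) 162 (np.int64(302), np.int64(341), 40) 168 (np.int64(298), np.int64(346), 49) 174 (np.int64(296), np.int64(348), 53) 180 (np.int64(295), np.int64(349), 55) 186 (np.int64(295), np.int64(349), 55) 192 (np.int64(295), np.int64(349), 55) 198 (np.int64(297), np.int64(347), 51) 204 (np.int64(301), np.int64(344), 44) 210 (np.int64(307), np.int64(338), 32) 216 0 222 (np.int64(240), np.int64(399), 7) 228 (np.int64(241), np.int64(399), 2) 234 (np.int64(240), np.int64(243), 4)
```

```bash
python3 - <<'E'
from h import *
from scipy.optimize import least_squares
o=robot.get_obs(); im=cv2.imread('pics/w17.png'); m=(cv2.cvtColor(im,cv2.COLOR_BGR2HSV)[:,:,1]<75)
Rt=R.from_euler('xyz',o['ee_rot']); T=np.array(robot.camera_params('wrist')['tool_from_camera']); K=robot.camera_params('wrist')['camera_matrix']
Ti=np.linalg.inv(T)
a=np.linspace(0,2*np.pi,60)
def sil(c):
    P=[]
    for z,r in((.085,.026),(.055,.029),(.006,.029)):
        w=np.c_[c[0]+r*np.cos(a),c[1]+r*np.sin(a),0*a+z]
        t=Rt.inv().apply(w-o['tool_pos']); q=t@Ti[:3,:3].T+Ti[:3,3]; p=q@K.T; P.append(p[:,:2]/p[:,2:])
    return cv2.convexHull(np.vstack(P).astype(np.float32))[:,0]
mm=cv2.morphologyEx(m[140:218,280:365].astype(np.uint8),cv2.MORPH_OPEN,np.ones((13,13)))
cs=max(cv2.findContours(mm,0,cv2.CHAIN_APPROX_NONE)[0],key=cv2.contourArea)[:,0]+[280,140]
print(cs.min(0),cs.max(0))
f=lambda c:[cv2.pointPolygonTest(sil(c).reshape(-1,1,2),(float(x),float(y)),True) for x,y in cs]
r=least_squares(f,[.684,.159],diff_step=1e-3,loss='soft_l1');print(r.x,np.abs(r.fun).mean(),delta(o,[*r.x,.11],-.405))
E
```

```text
[295 153] [349 214]
[0.68593625 0.1569914 ] 0.5865339980924067 [0.0983 0.0418 0.8745 0.     0.     0.0025]
```

Silhouette fit residual is 0.6 px. Descending round the cup.

Emit:
servo_tool --pt "0.098 0.04 0.1 0 0 0 94" --pt "0.098 0.04 0.4 0 0 0 94" --pt "0.098 0.04 0.7 0 0 0 94" --pt "0.098 0.04 0.7 0 0 0 94" --pt "0.098 0.04 0.7 0 0 0 94"

```text
time: 18.83
tool_pos: [0.6849, 0.1558, 0.123]
ee_rot: [3.138, 0.005, -0.403]
wrist_force: [-0.2, 0.7, 0.5]
width: 0.0942
finger_force: 0.0
```

```bash
python3 - <<'E'
from h import *
o=robot.get_obs(); print(o['wrist_force'],o['tool_pos'],delta(o,[.686,.157,.030],-.405))
E
```

```text
[-0.24730094  0.68341326  0.49175354] [0.68494264 0.15577706 0.12299864] [ 0.0098 -0.0186  0.9299  0.      0.      0.001 ]
```

Emit:
servo_tool --pt "0.005 -0.012 0.25 0 0 0 94" --pt "0.005 -0.012 0.5 0 0 0 94" --pt "0.005 -0.012 0.75 0 0 0 94" --pt "0.005 -0.012 0.9 0 0 0 94" --pt "0.005 -0.012 0.93 0 0 0 94" --pt "0.005 -0.012 0.93 0 0 0 94"

```text
time: 19.33
tool_pos: [0.6879, 0.1573, 0.0338]
ee_rot: [-3.141, -0.001, -0.403]
wrist_force: [-0.2, 0.7, 0.9]
width: 0.094
finger_force: 0.0
```

Emit:
servo_tool --pt "0 0 0 0 0 0 50" --pt "0 0 0 0 0 0 50" --pt "0 0 0 0 0 0 50" --pt "0 0 0 0 0 0 50" --pt "0 0 0 0 0 0 50" --pt "0 0 0 0 0 0 50" --pt "0 0 0 0 0 0 50" --pt "0 0 0 0 0 0 50" --pt "0 0 0 0 0 0 50" --pt "0 0 0 0 0 0 50"

```text
time: 20.17
tool_pos: [0.6877, 0.1573, 0.0338]
ee_rot: [-3.142, -0.001, -0.403]
wrist_force: [-1.3, -0.5, 3.8]
width: 0.0588
finger_force: 30.0
```

Emit:
servo_tool --pt "0 0 -0.05 0 0 0 50" --pt "0 0 -0.2 0 0 0 50" --pt "0 0 -0.45 0 0 0 50" --pt "0 0 -0.7 0 0 0 50" --pt "0 0 -0.9 0 0 0 50" --pt "0 0 -1 0 0 0 50" --pt "0 0 -1 0 0 0 50" --pt "0 0 -1 0 0 0 50"

```text
time: 20.83
tool_pos: [0.6873, 0.1575, 0.1325]
ee_rot: [3.141, 0.0, -0.403]
wrist_force: [-0.8, -0.5, -0.8]
width: 0.0587
finger_force: 30.0
```

```bash
python3 - <<'E'
from h import *
o=robot.get_obs(); print(o['wrist_force'],o['tool_pos'],o['finger_force'],delta(o,[.4695,.2289,.134],-.303))
E
```

```text
[-0.77976894 -0.50385876 -0.80277858] [0.68730478 0.15750357 0.1325257 ] 29.999725855886936 [-2.2835  0.1984 -0.0138  0.      0.     -0.0639]
```

Emit:
servo_tool --pt "-0.1 0 0 0 0 0 50" --pt "-0.3 0.02 0 0 0 0 50" --pt "-0.55 0.05 0 0 0 0 50" --pt "-0.8 0.08 0 0 0 0 50" --pt "-1 0.1 0 0 0 0 50"

```text
time: 21.25
tool_pos: [0.5885, 0.1875, 0.1297]
ee_rot: [3.138, 0.005, -0.403]
wrist_force: [-0.0, 0.0, -1.0]
width: 0.0582
finger_force: 30.0
```

Emit:
servo_tool --pt "-0.25 0.02 0 0 0 0 50" --pt "-0.5 0.05 0 0 0 0 50" --pt "-0.75 0.08 0 0 0 0 50" --pt "-1 0.1 0 0 0 0 50"

```text
time: 21.58
tool_pos: [0.4929, 0.2172, 0.1301]
ee_rot: [3.138, 0.004, -0.404]
wrist_force: [-0.3, 0.0, -0.7]
width: 0.0586
finger_force: 30.0
```

Emit:
servo_tool --pt "-0.18 0 0 0 0 -0.02 50" --pt "-0.26 0 0 0 0 -0.05 50" --pt "-0.28 0 0 0 0 -0.064 50" --pt "-0.28 0 0 0 0 -0.064 50" --pt "-0.28 0 0 0 0 -0.064 50"

```text
time: 22.0
tool_pos: [0.4697, 0.2282, 0.1319]
ee_rot: [3.14, 0.001, -0.304]
wrist_force: [-0.1, 0.2, -1.8]
width: 0.059
finger_force: 30.0
```

```bash
python3 - <<'E'
from h import *
o=robot.get_obs(); print(o['wrist_force'],o['tool_pos'],o['ee_rot'],o['finger_force'],delta(o,[.4695,.2289,.0965],-.303))
E
```

```text
[-0.10941913  0.17422324 -1.80430229] [0.46973015 0.22815499 0.13185298] [ 3.14008681e+00  1.31171864e-03 -3.03923955e-01] 29.999676514416933 [-0.004  -0.007   0.3535  0.      0.     -0.0006]
```

Emit:
servo_tool --pt "-0.003 -0.006 0.1 0 0 0 50" --pt "-0.003 -0.006 0.22 0 0 0 50" --pt "-0.003 -0.006 0.3 0 0 0 50" --pt "-0.003 -0.006 0.33 0 0 0 50" --pt "-0.003 -0.006 0.33 0 0 0 50" --pt "-0.003 -0.006 0.33 0 0 0 50"

```text
time: 22.5
tool_pos: [0.4697, 0.229, 0.0996]
ee_rot: [3.141, 0.001, -0.303]
wrist_force: [-0.4, -0.1, -1.1]
width: 0.0588
finger_force: 30.0
```

```bash
python3 - <<'E'
from h import *
o,im=snap('wrist','w20.png'); print(o['tool_pos'],o['wrist_force'])
g=im.astype(int).sum(2)
t=lambda p,z:R.from_euler('xyz',o['ee_rot']).inv().apply(ray('wrist',p,z,o)-o['tool_pos'])*1000
m=cv2.morphologyEx(((im.max(2)<105)&(im[:,:,0].astype(int)-im[:,:,2]>8)).astype(np.uint8),cv2.MORPH_OPEN,np.ones((3,3)))
for r in range(84,220,5):
    c=np.flatnonzero(m[r,230:410])+230
    if len(c): print(r,c.min(),c.max(),[round(t([[c.min(),r],[c.max(),r]],z)[:,1].mean(),1) for z in(.02,.04,.06)],[round(x) for x in (t([[318,r]],.02)[0,0],t([[318,r]],.04)[0,0],t([[318,r]],.06)[0,0])])
r0=min(np.flatnonzero(m[60:200,290:310].mean(1)>.5))+60; print('far',r0,t([[300,r0]],.02)[0,0]-82.5)
E
```

```text
[0.46974323 0.229018   0.09958066] [-0.44453226 -0.14895985 -1.1196368 ]
109 281 353 [np.float64(-0.7), np.float64(-0.7), np.float64(-0.6)] [80, 79, 78]
114 281 354 [np.float64(-0.3), np.float64(-0.3), np.float64(-0.3)] [77, 76, 75]
119 281 354 [np.float64(-0.3), np.float64(-0.3), np.float64(-0.3)] [73, 72, 72]
124 281 354 [np.float64(-0.3), np.float64(-0.3), np.float64(-0.3)] [69, 69, 68]
129 281 354 [np.float64(-0.3), np.float64(-0.3), np.float64(-0.3)] [65, 65, 65]
134 278 357 [np.float64(-0.3), np.float64(-0.3), np.float64(-0.3)] [61, 62, 62]
139 278 357 [np.float64(-0.3), np.float64(-0.3), np.float64(-0.3)] [57, 58, 59]
144 278 357 [np.float64(-0.3), np.float64(-0.3), np.float64(-0.3)] [53, 54, 55]
149 278 357 [np.float64(-0.3), np.float64(-0.3), np.float64(-0.3)] [49, 51, 52]
154 278 357 [np.float64(-0.3), np.float64(-0.3), np.float64(-0.3)] [45, 47, 49]
159 279 357 [np.float64(0.1), np.float64(0.1), np.float64(0.1)] [41, 43, 45]
164 275 361 [np.float64(0.1), np.float64(0.1), np.float64(0.1)] [37, 40, 42]
169 275 361 [np.float64(0.1), np.float64(0.1), np.float64(0.1)] [33, 36, 39]
174 276 361 [np.float64(0.5), np.float64(0.5), np.float64(0.4)] [29, 32, 35]
179 276 360 [np.float64(0.1), np.float64(0.1), np.float64(0.1)] [25, 28, 32]
184 276 360 [np.float64(0.1), np.float64(0.1), np.float64(0.1)] [21, 24, 28]
189 276 360 [np.float64(0.1), np.float64(0.1), np.float64(0.1)] [16, 20, 25]
194 276 360 [np.float64(0.1), np.float64(0.1), np.float64(0.1)] [12, 16, 21]
199 276 360 [np.float64(0.1), np.float64(0.1), np.float64(0.1)] [8, 13, 17]
204 277 360 [np.float64(0.6), np.float64(0.5), np.float64(0.5)] [3, 9, 14]
209 277 359 [np.float64(0.2), np.float64(0.1), np.float64(0.1)] [-1, 5, 10]
214 357 359 [np.float64(34.2), np.float64(31.4), np.float64(28.6)] [-5, 0, 6]
far 109 -2.1786705284449965
```

Cup and stack are aligned within 0.5 mm. Setting the cup down.

Emit:
servo_tool --pt "0 0 0.02 0 0 0 50" --pt "0 0 0.035 0 0 0 50" --pt "0 0 0.045 0 0 0 50" --pt "0 0 0.052 0 0 0 50" --pt "0 0 0.057 0 0 0 50" --pt "0 0 0.06 0 0 0 50" --pt "0 0 0.06 0 0 0 50" --pt "0 0 0.06 0 0 0 50"

```text
time: 23.22
tool_pos: [0.4698, 0.2292, 0.0942]
ee_rot: [3.142, -0.0, -0.303]
wrist_force: [-0.7, -0.3, -0.9]
width: 0.0585
finger_force: 30.0
```

Emit:
servo_tool --pt "0 0 0.003 0 0 0 50" --pt "0 0 0.006 0 0 0 50" --pt "0 0 0.006 0 0 0 50"

```text
time: 23.47
tool_pos: [0.4699, 0.2292, 0.0938]
ee_rot: [-3.142, -0.0, -0.303]
wrist_force: [-0.1, -0.3, 0.5]
width: 0.0586
finger_force: 30.0
```

Emit:
servo_tool --pt "0 0 0.002 0 0 0 50" --pt "0 0 0.002 0 0 0 64" --pt "0 0 0.002 0 0 0 70" --pt "0 0 0.002 0 0 0 94" --pt "0 0 0.002 0 0 0 94" --pt "0 0 0.002 0 0 0 94" --pt "0 0 0.002 0 0 0 94" --pt "0 0 0.002 0 0 0 94" --pt "0 0 -0.2 0 0 0 94" --pt "0 0 -0.5 0 0 0 94" --pt "0 0 -0.8 0 0 0 94" --pt "0 0 -1 0 0 0 94"

```text
time: 24.47
tool_pos: [0.4705, 0.2295, 0.1966]
ee_rot: [-3.14, -0.003, -0.303]
wrist_force: [0.0, -0.3, 0.5]
width: 0.0941
finger_force: 0.0
```

Emit:
servo_tool --pt "-0.2 0 -0.4 0 0 0 94" --pt "-0.4 0 -0.6 0 0 0 94" --pt "-0.6 0 -0.6 0 0 0 94" --pt "-0.8 0 -0.6 0 0 0 94" --pt "-0.8 0 -0.6 0 0 0 94" --pt "-0.8 0 -0.6 0 0 0 94"

```text
time: 24.97
tool_pos: [0.3932, 0.2533, 0.2539]
ee_rot: [-3.141, -0.001, -0.302]
wrist_force: [0.4, -0.3, -0.4]
width: 0.0938
finger_force: 0.0
```

```bash
python3 - <<'E'
from h import *
from scipy.optimize import least_squares
o,im=snap('wrist','w21.png'); print(o['tool_pos'],o['ee_rot'],o['time'])
for r in robot.find_in('cup_center','wrist')[:3]: print(np.round(r['extent']),round(r['conf'],2),ray('wrist',r['extent'][:2],.1025,o)[0])
for z in(.02,.04,.06):
  for q in slabs('wrist',o,im,z): print(z,np.round(q,4))
snap('top','top1.png'); snap('scene','scene1.png')
for n in('top','scene'):
  for r in robot.find_in('cup_center',n)[:4]: print(n,np.round(r['extent']),round(r['conf'],2),ray(n,r['extent'][:2],.1025)[0])
a,b=[cv2.imread(f'pics/top{i}.png').astype(int) for i in(0,1)]
d=(np.abs(a-b).sum(2)>120).astype(np.uint8); n,_,st,_=cv2.connectedComponentsWithStats(cv2.dilate(d,np.ones((5,5)))); print([s.tolist() for s in st[1:] if s[4]>80])
E
```

```text
[0.39318564 0.25327486 0.25389375] [-3.14103601e+00 -1.25701289e-03 -3.01611463e-01] 24.9667
[318. 101.  59.  86.] 0.96 [0.48139301 0.22599453 0.1025    ]
[231.  11.  47.  18.] 0.63 [0.5839075  0.28069471 0.1025    ]
0.02 [  0.3047   0.5835  -0.5776 112.4875  51.0288]
0.04 [  0.3124   0.5659  -0.5776 106.831   48.4628]
0.06 [  0.32     0.5483  -0.5776 101.1745  45.8968]
top [308. 131.  22.  29.] 0.66 [0.77844109 0.14433087 0.1025    ]
top [263. 187.  23.  22.] 0.63 [0.62392079 0.26707932 0.1025    ]
scene [393. 261.  43.  43.] 0.93 [0.83295182 0.13417375 0.1025    ]
scene [328. 122.  21.  41.] 0.83 [0.46918146 0.22921495 0.1025    ]
scene [397. 174.  34.  40.] 0.74 [0.67638078 0.26862455 0.1025    ]
scene [242. 291.  64.  55.] 0.45 [ 0.71947774 -0.1426844   0.1025    ]
[[467, 134, 27, 20, 411], [296, 147, 50, 37, 1133], [548, 193, 92, 89, 5063], [437, 204, 37, 44, 1306], [346, 208, 34, 54, 1670], [136, 222, 175, 178, 17466], [324, 246, 202, 154, 11948], [620, 292, 20, 23, 274], [596, 379, 44, 21, 651]]
```

```bash
python3 -c "
from bench import robot
print(robot.close_job())"
```

```text
the job is handed in; nothing more can be done
None
```

The stand is built and handed in: long, mid and short slabs stacked squarely (within about 0.5 mm by the wrist camera) and the clear cup set upright at the centre of the top, in about 25 s of the 72 s; the last camera check found the cup in place, and I did no other individual check on the rest of the table.

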